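# Hold a casting plate flush with a spacer bar

## Task

Pull the steel spacer bar out of the test-tube rack and slide it down to the floor of the gap of a casting stand, near the middle: only one of the two stands has a gap wide enough for it, and the bar must not be forced into the other. Then, still gripping the bar and keeping it upright, push the sprung plate with it until the plate is flush against the back wall, and finish while holding it pressed there. Touch the plate and its stand only with the bar, and leave the other things on the bench where they are.

Things in the scene. Friction and masses are not known exactly. Their poses are not given: they have to be found in the camera images.
- spacer: Steel spacer bar, 130 mm long, loose, 0.08-0.17 kg, upright in a rack hole, leaning up to 3 degrees. Origin: centre of its foot; z along the bar to the head. Shank 14 (x) by 15 mm (y) up to 94 mm; the lowest 12 mm step down to 11x12, then 8x9 mm. Grey plastic head, 20 (x) by 24 mm (y), from 94 to 130 mm: grip it there.
- tube_rack: White test-tube rack, fixed, 56 (x) by 176 (y) by 82 mm high; origin under its centre. Six 18x19 mm holes along y in boards with tops at 42 and 74 mm; contents stand on its floor, z = 6 mm. The bar and two fixed round test tubes (21 mm across, 151 mm long) are in the holes at y = -67, -13.5 and 40.5 mm, in any order; the bar's x is along the rack's within 0.05 rad.
- stand_thin: Stand with the wide gap and one thin white plate; fixed, base 96x136 mm. Origin on the bench under the middle of the inside; x from front to back wall, z up. Floor z = 10 mm. Inside from x = -15.5 (front wall, 62 mm high) to 15.5 mm (rubber of back wall, 74 mm high), y = +-57 mm. The gap for the bar is from x = -15.5 to the plate's front: 3.5 mm at the start, 9.5 mm when flush.
- stand_thick: The other stand, the same in frame and size, but filled by a thick white cassette (23 mm, fixed, already flush) up to x = -7.5 mm: its gap is only 8 mm, too narrow for the bar.
- plate_top (a point): Middle of the upper front edge of the thin plate in stand_thin. The plate is 6 mm thick, 104 mm wide (y) and reaches from 11 to 79 mm above the bench; it stays upright and slides along the stand's x only.
- plate (a joint): How far the thin plate is pushed towards the back wall, m: 0 = sprung off, 0.006 = flush on the rubber (hard stop). Springs push it off with 4 N at 0 and 8 N when flush, so it comes off as soon as the bar stops pushing.
- stain_violet: Bystander, loose: small reagent bottle with black screw cap, 27 mm across, 58 mm high, between the task's things. Origin at the centre of its underside.
- marker: Bystander, loose: felt marker, 135 mm long, 17 mm thick, lying on the bench between the task's things, pointing roughly away from the robot. Origin at the centre of its underside.
- timer: Bystander, loose: flat count-down timer, 60x64x19 mm, at the right. Origin at the centre of its underside.
- sample_bottle_1: Bystander, loose: bottle, 63 mm across, 180 mm high, behind the work. Origin at the centre of its underside.

How it is judged (in metres and radians):
On the way, in this order (a step that is already met when the one before it is completed fails the run):
1. the bar is pulled clear of the rack in the gripper (z of spacer in the frame of tube_rack above 0.08 m and contact force between the fingers and spacer above 2 N), for 0.1 s.
2. the bar stands in the wide gap, its foot down by the floor (x of spacer in the frame of stand_thin between -0.0155 and 0.01 m and y of spacer in the frame of stand_thin between -0.03 and 0.03 m and z of spacer in the frame of stand_thin below 0.022 m), for 0.1 s.
At the end, for the whole second after the job is handed in: Bar gripped (over 2 N), within 10 degrees of upright, foot in the wide gap within 30 mm of its middle and 12 mm of the floor, pushing over 3 N; plate within 1.5 mm of flush (joint over 0.0045); arm and fingers off plate and stand; at rest (all of step 2 and value of joint plate above 0.0045 m and contact force between the fingers and spacer above 2 N and contact force between spacer and stand_thin above 3 N and angle between spacer's own z axis and vertical below 0.17 rad and contact force between each of the arm, the fingers and stand_thin below 1 N and linear speed of spacer below 0.02 m/s); the arm keeps its last pose, push and grip.
It fails at once if the bar is forced into or against the stand with the narrow gap (over 12 N) (contact force between spacer and stand_thick above 12 N).
It fails at once if the robot pushes the plate or its stand itself (over 5 N) (contact force between any of the arm, the fingers and stand_thin above 5 N).
It fails at once if a bystander is moved by more than 30 mm (distance of any of stain_violet, marker, timer, sample_bottle_1 from where it was at the start of the episode above 0.03 m).
It also fails if it takes over 42 s, if anything falls off the work surface, if the arm or the gripper's body presses on something with over 40 N, if the wrist force passes 120 N, or if a joint passes its speed limit or range.

## Robot

A 6-joint arm with a two-finger parallel gripper is mounted at the origin on a cart in front of the work surface, level with it; the furniture and walls round the work are solid. World frame = base frame: x ahead of the robot, y to its left, z up, the work surface at z = 0. Lengths are in mm, angles in rad, forces in N, time in s.
With the tool pointing down it reaches from about 350 to 775 mm from the base axis. Payload 7.3 kg.
Tool frame: the origin (TCP) lies midway between the tips of the shut fingers; the grasp point (between the pads) lies 19 mm behind it; z points along the fingers, y is the line along which they close (so a half turn about z gives the same grasp; the last joint's range is limited). The gripper opens to 92 mm and grips with 3 to 60 N. Pads are 19 mm wide; open, the fingers measure 130 mm over their backs; the gripper's body (75 mm by 190 mm) begins 47 mm behind the grasp point.
Start: joints at [-1.302, 0.342, 1.524, -0, 1.275, -0.146], TCP at [211.602, -480.489, 226.741] pointing down, gripper open.
Joint ranges: [-2.53, 2.53], [-0.77, 2.02], [0.04, 2.7], [-1, 4.14], [0.28, 2.66], [-3.11, 3.11]. Speed limits (rad/s): [2.57, 2.57, 3.14, 3.14, 3.14, 3.14].

## Interface

Orientations are given as [roll, pitch, yaw] about the fixed x, y, z axes, in that order (R = Rz(yaw) Ry(pitch) Rx(roll)).
In Python, from plant import monitor, optics, workorder gives the robot as it stands. The module is installed in compiled form; this text tells all that it offers.
- The arm moves only by the tool servo_tool, never from a script. Its arguments are lists of equal length, an entry for each row: "linear": the shift along the tool's x, y, z as a fraction of full scale, a list of three; "spin": the turn about the tool's z as a fraction of full scale. In form: {"linear": [[dx, dy, dz], ...], "spin": [spin, ...]}. A call has exactly 8 rows; each row shifts and turns the commanded pose from where the row before left it, along the tool's axes as they then stand; what a row does not reach is not made up. Full scale, the value 1, is 200 mm for a shift and 90 degrees for a turn. A row lasts 1/8 s, in which the tool goes at most 62.5 mm and 10.7 degrees, less where a joint would pass 70% of its speed; a pose out of reach is approached as far as the arm can. A call with a number of a shift or a turn outside -1 to 1 is refused whole. A call with a gripper value outside its range is refused whole. "hand" is the opening, from -1 (shut) to 1 (fully open), set as the call begins (left out, the last holds). The fingers move at their own pace and stop on an object; the grip force is fixed at half the most. Time passes only in rows, so rows that do not move let the fingers close, or fill a call up. It gives the time, the measured TCP pose, the force, the opening and the grip force at its end, in the units of the state.
- monitor.get_obs(): the state, without advancing time (a new reading comes with each control period).
- optics.capture(name): name is "scene" or "top"; returns a dict with "frame" (400x640x3 uint8, blue, green, red), "K" (3x3 intrinsics, pixels), "world_to_cam" (4x4, takes a point from world to camera coordinates). Camera axes: x right, y down, z forward; pixel columns grow to the right and rows downward; lengths in mm; the calibration is good to about 2 mm. A picture is of the moment at which its call begins. There is no depth.
- workorder.close_job(): hands the job in; it is judged then, once.
The state is a dict: "time": time; "joint_positions": joint angles; "dq": joint speeds; "tau": joint torques, N m; "tool_pos": TCP position; "tcp_rot": TCP orientation; "contact_force": force on the tool from outside, world axes, zero at the start; "moment": the same for the moment, N m; "grip_width": finger opening in mm; "finger_force": force on a finger pad.
Only numpy, scipy, OpenCV 4.12 (cv2) and the standard library are available. Lean on these libraries where they do the work, as an engineer would, in place of code of your own. Each camera call takes 0.05 s, during which the arm holds its last target. There are 200 camera calls.

## Working session

There is one attempt and no reset: what is moved stays moved. The work goes in short steps, Python scripts to look and compute and a tool call to move; the robot and the scene stay as the last step left them, time stands still between calls to the robot, and variables do not carry over. Pictures are saved under pics/ and viewed, at most 10 in all, crops included, and the job is handed in when it is done.

Besides the shell and the picture viewer there is one more tool, called after "Emit:" as a command line: name --pt "numbers of a row" for each row, then --argument value for the rest. servo_tool: Moves the arm, as the interface text tells. Shift numbers are shares of 200 mm and turn numbers shares of 90 degrees, none past 1 either way. Its arguments: {"type":"object","properties":{"linear":{"type":"array","items":{"type":"array","items":{"type":"number","minimum":-1,"maximum":1}}},"spin":{"type":"array","items":{"type":"number","minimum":-1,"maximum":1}},"hand":{"type":"number"}},"required":["linear","spin"]}

```bash
mkdir -p pics; python3 - <<'E'
from plant import monitor, optics
import cv2,numpy as np
s=monitor.get_obs();print(s)
for n in("scene","top"):
    c=optics.capture(n);cv2.imwrite(f"pics/{n}0.png",c["frame"]);print(n,c["K"].round(1).tolist(),c["world_to_cam"].round(4).tolist())
    np.savez(f"{n}0.npz",**c)
E
```

```text
{'time': 0.0, 'joint_positions': array([-1.30201985e+00,  3.42685530e-01,  1.52502728e+00,  1.03142510e-05,
        1.27539093e+00, -1.46013716e-01]), 'dq': array([-0.00170892, -0.0005398 , -0.00022203,  0.00207944,  0.0011956 ,
       -0.00161607]), 'tau': array([ 8.67602284e-05, -4.31247103e+01, -2.44224751e+01,  7.18830898e-02,
        5.61777223e-02, -1.28199981e-04]), 'tool_pos': array([ 211.48065353, -480.07397655,  226.06068463]), 'tcp_rot': array([-3.14009908e+00, -2.29613950e-04,  4.14787012e-01]), 'contact_force': array([-0.44590607, -0.48794816, -0.11265317]), 'moment': array([-0.0080766,  0.0267476, -0.0549879]), 'finger_force': 0.0, 'grip_width': 91.76829638581565}
scene [[408.0, 0.0, 316.7], [0.0, 408.0, 203.0], [0.0, 0.0, 1.0]] [[-0.6231, -0.7819, -0.019, 288.6704], [-0.5752, 0.4746, -0.6663, 394.7493], [0.5299, -0.4043, -0.7455, 1080.6781], [0.0, 0.0, 0.0, 1.0]]
top [[479.0, 0.0, 326.7], [0.0, 479.0, 200.8], [0.0, 0.0, 1.0]] [[0.0284, -0.9994, 0.0179, -77.9981], [-0.9856, -0.031, -0.1663, 548.1891], [0.1667, -0.0129, -0.9859, 1181.5552], [0.0, 0.0, 0.0, 1.0]]
```

View pics/scene0.png

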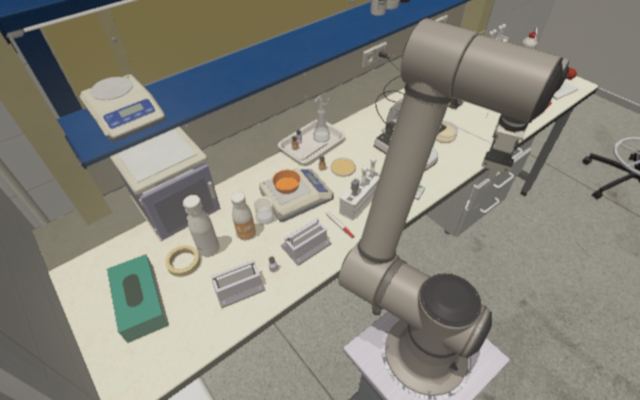

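View pics/top0.png

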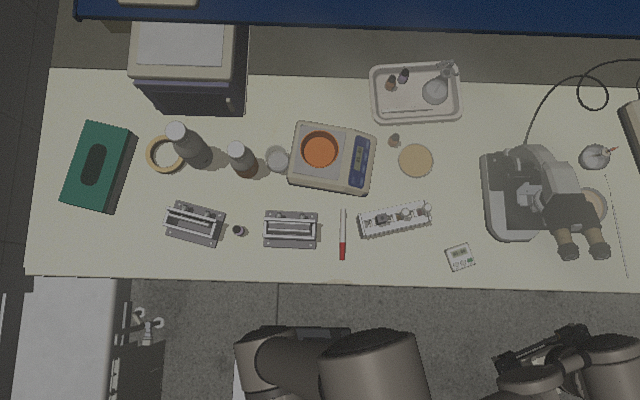

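```bash
python3 - <<'E'
import cv2,numpy as np
t=cv2.imread("pics/top0.png");s=cv2.imread("pics/scene0.png")
cv2.imwrite("pics/a.png",cv2.resize(t[190:270,155:335],(800,356),interpolation=cv2.INTER_CUBIC)) 
cv2.imwrite("pics/b.png",np.vstack([cv2.resize(t[190:250,345:445],(600,360)[:2],interpolation=cv2.INTER_CUBIC)]))
cv2.imwrite("pics/c.png",cv2.resize(s[145:315,200:400],(700,595),interpolation=cv2.INTER_CUBIC))
E
```

```text
(no output)
```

View pics/a.png

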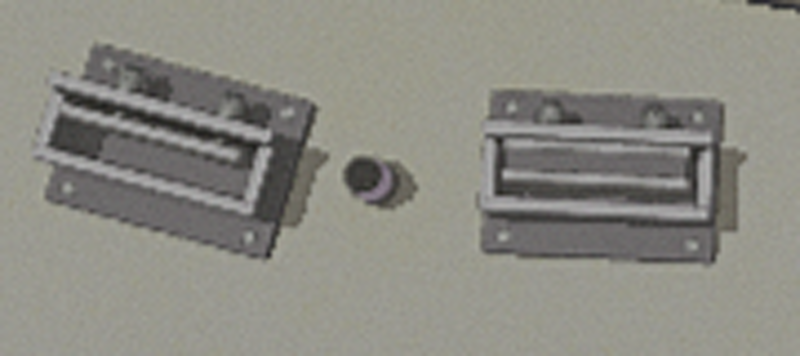

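View pics/b.png

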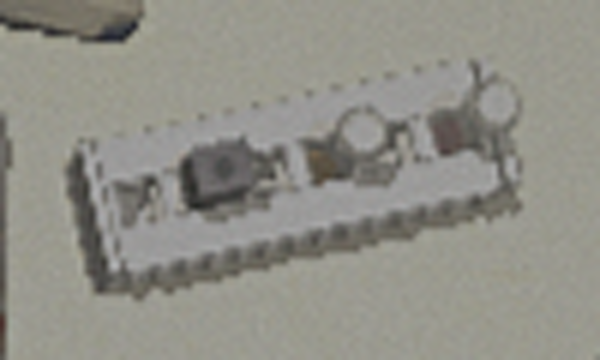

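View pics/c.png

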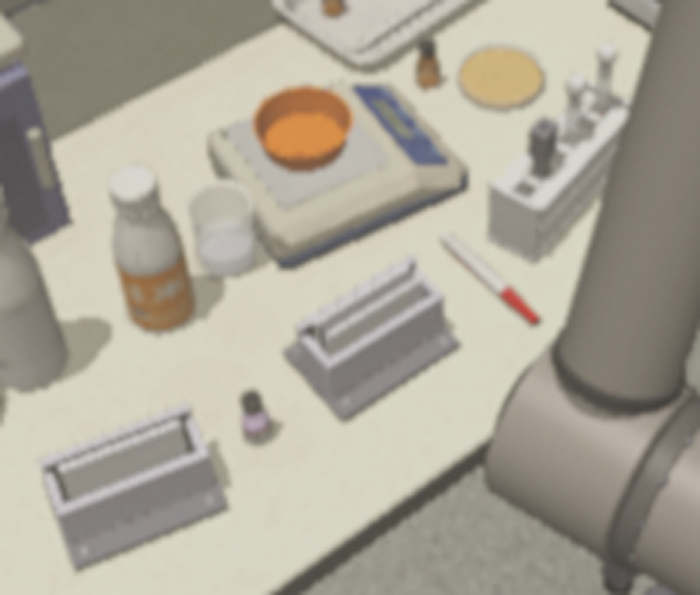

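```bash
cat > h.py <<'E'
import numpy as np,cv2
class Cam:
    def __init__(s,c):
        s.f=c["frame"];s.K=c["K"];T=c["world_to_cam"];s.R=T[:3,:3];s.t=T[:3,3];s.C=-s.R.T@s.t
    def ray(s,p): 
        d=s.R.T@np.linalg.solve(s.K,[p[0],p[1],1.]);return d/np.linalg.norm(d)
    def plane(s,p,z):
        d=s.ray(p);return s.C+d*(z-s.C[2])/d[2]
    def proj(s,P):
        q=s.K@(s.R@np.asarray(P,float)+s.t);return q[:2]/q[2]
def tri(c1,p1,c2,p2):
    d1,d2=c1.ray(p1),c2.ray(p2)
    a=np.linalg.lstsq(np.c_[d1,-d2],c2.C-c1.C,rcond=None)[0]
    A,B=c1.C+a[0]*d1,c2.C+a[1]*d2
    return (A+B)/2,np.linalg.norm(A-B)
def edge(img,a,b,w=3):
    """subpixel strongest gradient line near a-b"""
    g=cv2.cvtColor(img,cv2.COLOR_BGR2GRAY).astype(np.float32)
    a,b=np.array(a,float),np.array(b,float);u=(b-a)/np.linalg.norm(b-a);n=np.array([-u[1],u[0]])
    o=np.arange(-w,w+.01,.25);P=[]
    for s in np.linspace(.08,.92,40):
        q=(a+s*(b-a))+o[:,None]*n
        v=cv2.remap(g,q[:,:1].astype(np.float32),q[:,1:].astype(np.float32),cv2.INTER_LINEAR).ravel()
        d=abs(np.convolve(v,[1,1,0,-1,-1],'same'));d[:3]=d[-3:]=0
        P.append(q[np.average(np.arange(len(d)),weights=d**4+1e-9).round().astype(int)])
    l=cv2.fitLine(np.array(P,np.float32),cv2.DIST_HUBER,0,.01,.01).ravel()
    return l
def cross(l,m):
    t=np.linalg.solve(np.c_[l[:2],-m[:2]],m[2:]-l[2:]);return l[2:]+t[0]*l[:2]
E
python3 - <<'E'
from h import *
T=Cam(np.load("top0.npz"));S=Cam(np.load("scene0.npz"))
A=lambda x,y:(155.+(x-.5)/4.444+0*1,190+(y-.5)/4.45)
def base(n,F,Rr,B):
    f,r,b=[edge(T.f,A(*p),A(*q)) for p,q in(F,Rr,B)]
    fr=T.plane(cross(f,r),10);br=T.plane(cross(b,r),10)
    fd=T.plane(f[2:]-f[:2]*40,10)-T.plane(f[2:]+f[:2]*40,10);bd=T.plane(b[2:]-b[:2]*40,10)-T.plane(b[2:]+b[:2]*40,10)
    print(n,"FR",fr.round(1),"BR",br.round(1),"len",np.linalg.norm(fr-br).round(1),"dirs(deg)",*[np.degrees(np.arctan2(d[1],d[0])).round(2) for d in(fd,bd,br-fr)])
base("left",((45,200),(268,258)),((268,258),(315,103)),((95,42),(315,103)))
base("right",((480,248),(715,262)),((715,262),(723,103)),((492,90),(723,103)))
hb=lambda c,x0,y0,x1,y1:None
for n,c,(x0,y0,x1,y1) in(("top",T,(372,210,392,228)),("scene",S,(347,176,364,200))):
    g=cv2.cvtColor(c.f,cv2.COLOR_BGR2GRAY)[y0:y1,x0:x1];print(n,x0,y0);print("\n".join(" ".join(f"{v:3d}" for v in r) for r in g))
E
```

```text
left FR [422.2 223.   10. ] BR [517.  200.4  10. ] len 97.4 dirs(deg) 76.47 76.66 -13.39
right FR [429.  -33.5  10. ] BR [525.1 -37.7  10. ] len 96.2 dirs(deg) 89.5 88.52 -2.48
top 372 210
153 137 137 152 153 152 144 150 152 156 155 153 155 156 154 157 157 156 154 152
159 148 152 151 154 154 149 154 154 156 154 155 155 157 156 155 154 155 155 154
156 150 155 158 153 157 157 159 157 157 162 161 165 135 151 160 156 156 152 154
157 153 156 158 154 158 157 159 163 126 126 125 117  91 152 161 153 158 159 158
155 155 154 158 161 125 125 115 118 101 100  95  92  92 112 160 161 166 134 112
157 156 155 158 128 101  94  95  95  98 100  98  98  96  89 101 104 131 107  80
156 155 156 111  76  96 102  98  93  87  77  91 100 101  92  89  76  88  91  85
157 155 144  75  51  87  99 102  92  75  77  81  95  98  96 115  97  87 111 142
128 125 117  67  54  88 105 102  91  77  74  77  97  99 102  99  89  91  92 153
145 148 127  73  53  77 104 106 101  85  78  93 104 104 103  92  86  89  72 148
154 157 157  85  55  59 101 105  99 103  97 105 107 100 103  96 138 152 140 146
149 161 162  81  53  48 100 110
[... 1474 characters left out ...]
 133 143 169 199 211
212 213 213 208 180 131 100  98  94  97 115 130 135 144 178 205 213
213 214 214 207 185 138 102  98  97 103 125 137 137 154 186 208 214
214 214 212 202 177 134 103  99  98 104 124 142 148 167 194 209 214
214 213 209 198 165 123 104 101  98 101 120 145 167 190 206 212 215
214 212 204 192 161 128 113 105  99 108 133 162 189 206 213 215 209
214 209 198 192 181 164 143 126 123 139 163 188 206 214 214 209 191
210 194 179 187 196 194 180 164 168 183 194 207 213 214 210 192 162
192 164 148 160 179 192 195 190 198 208 211 213 214 210 193 164 141
165 139 133 134 139 165 189 200 209 214 214 214 209 193 164 140 137
162 142 135 131 129 158 192 208 213 214 214 210 194 164 140 135 143
```

```bash
python3 - <<'E'
from h import *
T=Cam(np.load("top0.npz"));S=Cam(np.load("scene0.npz"))
print("head",tri(T,(382,217.5),S,(355,181.3)), T.plane((382,217.5),136),S.plane((355,181.3),136))
yaw=np.radians(-13.4);ux=np.array([np.cos(yaw),np.sin(yaw),0]);uy=np.array([-ux[1],ux[0],0])
c=(np.array([422.2,223,0])+[517,200.4,0])/2+68*uy;print("thin centre",c)
def prof(C,z,xs,ys,al):
    out=[]
    for x in xs:
        q=np.array([C.proj(c+(x*ux+y*uy)+[0,0,z]) for y in ys],np.float32)
        out.append(cv2.remap(cv2.cvtColor(C.f,6),q[:,:1].copy(),q[:,1:].copy(),1).mean())
    return out
ys=np.linspace(-40,40,60);xs=np.arange(-40,41,1.)
for n,C in(("top",T),("scene",S)):
  for z in(62,74,79):print(n,z,"x:",*[f"{x:.0f}:{v:.0f}" for x,v in zip(xs,prof(C,z,xs,ys,0))])
# y profiles
def py(C,z,x0,x1,ys):
    return [np.mean([cv2.remap(cv2.cvtColor(C.f,6),*[np.array([[k]],np.float32) for k in C.proj(c+x*ux+y*uy+[0,0,z])],1)[0,0] for x in np.linspace(x0,x1,12)]) for y in ys]
ys=np.arange(-76,77,1.)
for n,C in(("top",T),("scene",S)):
  print(n,"y@62",*[f"{y:.0f}:{v:.0f}" for y,v in zip(ys,py(C,62,-10,10,ys)) if abs(y)>45])
E
```

```text
head (array([ 500.52891029, -192.8787087 ,  128.94813549]), np.float64(1.0229540116807758)) [ 499.19800061 -192.31583509  136.        ] [ 495.92104883 -187.53924171  136.        ]
thin centre [485.35885744 277.84875972   0.        ]
top 62 x: -40:107 -39:107 -38:107 -37:106 -36:106 -35:106 -34:106 -33:106 -32:104 -31:100 -30:97 -29:97 -28:103 -27:119 -26:141 -25:157 -24:161 -23:156 -22:147 -21:132 -20:110 -19:93 -18:90 -17:95 -16:100 -15:101 -14:101 -13:101 -12:101 -11:101 -10:101 -9:102 -8:103 -7:102 -6:100 -5:97 -4:91 -3:84 -2:83 -1:92 0:110 1:132 2:152 3:160 4:156 5:143 6:121 7:96 8:74 9:61 10:51 11:49 12:58 13:77 14:101 15:127 16:150 17:161 18:162 19:157 20:149 21:136 22:116 23:98 24:92 25:95 26:98 27:98 28:98 29:97 30:97 31:98 32:98 33:97 34:96 35:95 36:95 37:98 38:101 39:102 40:102
top 74 x: -40:109 -39:109 -38:108 -37:108 -36:107 -35:106 -34:106 -33:105 -32:103 -31:99 -30:96 -29:98 -28:107 -27:126 -26:147 -25:160 -24:160 -23:153 -22:142 -21:123 -20:101 -19:88 -18:90 -17:96 -16:99 -15:100 -14:99 -13:99 -12:99 -11:99 -10:100 -9:100 -8:101 -7:100 -6:97 -5:93 -4:86 -3:82 -2:87 -1:
[... 2832 characters left out ...]
-48:81 -47:83 -46:88 46:90 47:90 48:89 49:90 50:89 51:90 52:90 53:90 54:90 55:88 56:87 57:90 58:96 59:108 60:127 61:147 62:156 63:157 64:155 65:153 66:149 67:146 68:147 69:150 70:153 71:153 72:153 73:153 74:153 75:153 76:152
scene y@62 -76:208 -75:208 -74:208 -73:208 -72:208 -71:208 -70:208 -69:208 -68:208 -67:208 -66:208 -65:207 -64:206 -63:204 -62:202 -61:200 -60:198 -59:197 -58:196 -57:195 -56:192 -55:187 -54:179 -53:167 -52:152 -51:137 -50:126 -49:121 -48:121 -47:126 -46:134 46:153 47:152 48:152 49:152 50:152 51:152 52:151 53:149 54:145 55:139 56:130 57:120 58:114 59:114 60:122 61:137 62:155 63:171 64:184 65:190 66:193 67:192 68:190 69:188 70:187 71:190 72:195 73:201 74:206 75:209 76:211
```

```bash
cat >> h.py <<'E'
def plan(p0,yaw0,p1,yaw1,n):
    """rows (fractions) from pose to pose, tool down; deg & mm"""
    p=np.array(p0,float);st=(np.array(p1)-p)/n;dy=(yaw1-yaw0)/n;y=yaw0
    for i in range(n):
        a=np.radians(y);R=np.array([[np.cos(a),np.sin(a),0],[np.sin(a),-np.cos(a),0],[0,0,-1]])
        print((R.T@st/200).round(4).tolist(),round(-dy/90,4));y+=dy
E
python3 - <<'E'
from h import *
T=Cam(np.load("top0.npz"));S=Cam(np.load("scene0.npz"))
for p,z in(((178,130),180),((237,149),140),((239,229),58)):print(p,T.plane(p,z).round())
B=lambda x,y:(345+(x-.5)/6,190+(y-.5)/6)
for n,(p,q),z in(("back",((85,145),(470,62)),74),("front",((125,270),(505,190)),74)):
    l=edge(T.f,B(*p),B(*q));d=T.plane(l[2:]-40*l[:2],z)-T.plane(l[2:]+40*l[:2],z);m=T.plane(l[2:],z);print(n,np.degrees(np.arctan2(d[1],d[0])),m.round(1))
for p,q,nm in(((377,214.7),(385,213.2),"headback"),((385.8,214),(387,220),"headR"),((378,222),(386.,220.5),"headfront"),((376.8,215),(377.8,221.5),"headL")):
    l=edge(T.f,p,q,2);d=T.plane(l[2:]-40*l[:2],136)-T.plane(l[2:]+40*l[:2],136);print(nm,np.degrees(np.arctan2(d[1],d[0])).round(1),T.plane(l[2:],136).round(1))
print("rows");plan((211.5,-480,226),23.77,(400,-300,226),102.2,8)
E
```

```text
(178, 130) [684. 291. 180.]
(237, 149) [654. 159. 140.]
(239, 229) [470. 156.  58.]
back 104.94294071334828 [ 534. -212.   74.]
front 104.19742504430624 [ 483.7 -242.6   74. ]
headback 103.6 [ 509.1 -189.   136. ]
headR 6.9 [ 500.1 -204.3  136. ]
headfront 104.1 [ 489.7 -190.6  136. ]
headL 16.0 [ 496.7 -180.4  136. ]
rows
[0.1532, -0.0555, 0.0] -0.1089
[0.1604, -0.0286, 0.0] -0.1089
[0.1629, -0.0009, 0.0] -0.1089
[0.1607, 0.0269, 0.0] -0.1089
[0.1537, 0.0539, 0.0] -0.1089
[0.1423, 0.0792, 0.0] -0.1089
[0.1268, 0.1023, 0.0] -0.1089
[0.1075, 0.1224, 0.0] -0.1089
```

Emit:
servo_tool --pt "0.153 -0.055 0" --pt "0.16 -0.028 0" --pt "0.163 0 0" --pt "0.16 0.027 0" --pt "0.153 0.055 0" --pt "0.142 0.08 0" --pt "0.126 0.103 0" --pt "0.106 0.124 0" --spin '[-0.111,-0.111,-0.111,-0.111,-0.111,-0.111,-0.111,-0.111]' --hand 1

```text
time: 1.1
tool_pos: [399.4, -298.6, 226.4]
tcp_rot: [-3.141, -0.001, 1.815]
contact_force: [0.9, -0.1, -0.1]
grip_width: 91.7
finger_force: 0.0
```

Emit:
servo_tool --pt "0.0684 0.101 0" --pt "0.0684 0.101 0" --pt "0.0684 0.101 0" --pt "0.0684 0.101 0" --pt "0.0684 0.101 0" --pt "0.0684 0.101 0" --pt "0 0 0" --pt "0 0 0" --spin '[0,0,0,0,0,0,0,0]'

```text
time: 2.1
tool_pos: [496.7, -191.5, 226.4]
tcp_rot: [-3.141, -0.0, 1.81]
contact_force: [-0.4, -0.8, 0.4]
grip_width: 92.1
finger_force: 0.0
```

```bash
python3 - <<'E'
from h import *
from plant import monitor,optics
s=monitor.get_obs();print(s["tool_pos"],s["tcp_rot"])
t=optics.capture("top")["frame"];c=optics.capture("scene")["frame"]
cv2.imwrite("pics/d.png",np.hstack([cv2.resize(t[160:260,330:450],(400,333),interpolation=2),cv2.resize(c[100:233,290:450],(400,333),interpolation=2)]))
E
```

```text
[ 496.69535979 -191.45689355  226.37854792] [-3.14065884e+00 -1.83009467e-04  1.80983608e+00]
```

View pics/d.png

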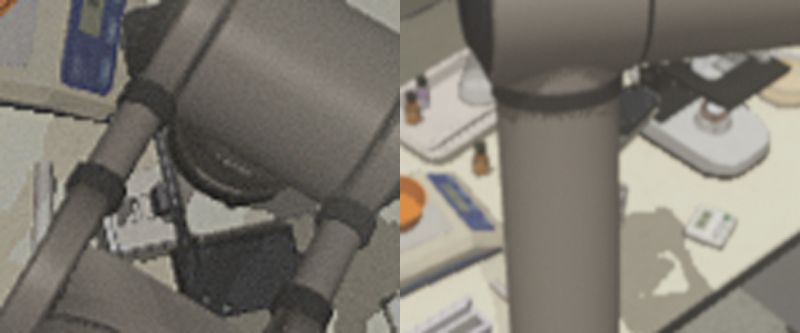

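Emit:
servo_tool --pt "0.004 0.003 0.08" --pt "0.004 0.003 0.13" --pt "0 0 0.13" --pt "0 0 0.12" --pt "0 0 0.09" --pt "0 0 0.05" --pt "0 0 0.022" --pt "0 0 0" --spin '[0,0,0,0,0,0,0,0]'

```text
time: 3.2
tool_pos: [498.1, -189.6, 102.6]
tcp_rot: [3.141, 0.0, 1.809]
contact_force: [0.3, 0.6, -0.0]
grip_width: 91.9
finger_force: 0.0
```

```bash
python3 - <<'E'
from h import *
from plant import monitor,optics
s=monitor.get_obs();print(s["tool_pos"],s["tcp_rot"],s["contact_force"])
c=optics.capture("top");t=c["frame"]
C=Cam(c);P=s["tool_pos"];print("tcp px",C.proj(P),"head dot now expected 382,217.5")
cv2.imwrite("pics/e.png",cv2.resize(t[190:250,340:440],(800,480),interpolation=2))
E
```

```text
[ 498.07564417 -189.62018592  102.57154941] [3.14131722e+00 3.93580064e-04 1.80947570e+00] [ 0.28439231  0.62216244 -0.00745638]
tcp px [379.08208489 219.73434961] head dot now expected 382,217.5
```

View pics/e.png

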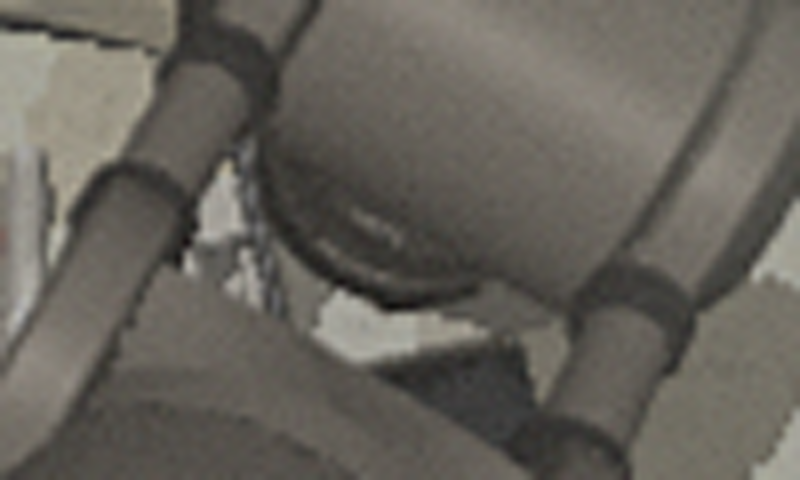

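The view is occluded by the arm, but no contact force was felt on the way down; close gently and read the reaction.

Emit:
servo_tool --pt "0 0 0" --pt "0 0 0" --pt "0 0 0" --pt "0 0 0" --pt "0 0 0" --pt "0 0 0" --pt "0 0 0" --pt "0 0 0" --spin '[0,0,0,0,0,0,0,0]' --hand -1

```text
time: 4.25
tool_pos: [498.0, -189.3, 102.3]
tcp_rot: [-3.142, 0.0, 1.81]
contact_force: [-0.3, -0.6, -0.0]
grip_width: 19.8
finger_force: 30.0
```

Emit:
servo_tool --pt "0 0 -0.03" --pt "0 0 -0.06" --pt "0 0 -0.08" --pt "0 0 -0.1" --pt "0 0 -0.12" --pt "0 0 -0.12" --pt "0 0 -0.08" --pt "0 0 0" --spin '[0,0,0,0,0,0,0,0]'

```text
time: 5.25
tool_pos: [498.6, -189.7, 222.2]
tcp_rot: [3.139, 0.003, 1.81]
contact_force: [-0.6, -0.1, -1.2]
grip_width: 19.7
finger_force: 30.0
```

```bash
python3 - <<'E'
from h import *
from plant import monitor
s=monitor.get_obs();p=s["tool_pos"];print(p,s["contact_force"],s["finger_force"],np.degrees(s["tcp_rot"]))
yaw=np.radians(-13.4);ux=np.array([np.cos(yaw),np.sin(yaw),0]);uy=np.array([-ux[1],ux[0],0])
c=np.array([485.36,277.85,0])
tgt=c-10.4*ux+2*uy;print("target top",tgt," avg",tgt+[-1.2,2,0])
g=(tgt+[-1.2,2,0]);g[2]=p[2]
m=(p+g)/2+[20,0,0]
print(1);plan(p,103.68,m,90,8);print(2);plan(m,90,g,76.6,8)
E
```

```text
[ 498.63700983 -189.68267999  222.20773912] [-0.60037664 -0.09601477 -1.20177428] 29.98286873102188 [1.79842629e+02 1.48941278e-01 1.03687551e+02]
target top [475.70662667 282.20572995   0.        ]  avg [474.50662667 284.20572995   0.        ]
1
[0.1427, 0.0398, 0.0] 0.019
[0.1438, 0.0356, 0.0] 0.019
[0.1448, 0.0313, 0.0] 0.019
[0.1457, 0.0269, 0.0] 0.019
[0.1464, 0.0226, 0.0] 0.019
[0.1471, 0.0182, 0.0] 0.019
[0.1475, 0.0138, 0.0] 0.019
[0.1479, 0.0094, 0.0] 0.019
2
[0.1481, -0.02, 0.0] 0.0186
[0.1474, -0.0244, 0.0] 0.0186
[0.1467, -0.0287, 0.0] 0.0186
[0.1458, -0.0329, 0.0] 0.0186
[0.1447, -0.0372, 0.0] 0.0186
[0.1436, -0.0414, 0.0] 0.0186
[0.1423, -0.0456, 0.0] 0.0186
[0.1409, -0.0497, 0.0] 0.0186
```

Emit:
servo_tool --pt "0.08 0.025 0" --pt "0.144 0.036 0" --pt "0.145 0.032 0" --pt "0.146 0.027 0" --pt "0.146 0.023 0" --pt "0.147 0.018 0" --pt "0.148 0.014 0" --pt "0.148 0.009 0" --spin '[0.019,0.019,0.019,0.019,0.019,0.019,0.019,0.019]'

```text
time: 6.25
tool_pos: [505.8, 35.9, 219.7]
tcp_rot: [-3.14, -0.0, 1.57]
contact_force: [0.6, 0.4, -1.0]
grip_width: 19.8
finger_force: 30.0
```

Emit:
servo_tool --pt "0.148 -0.02 0" --pt "0.147 -0.024 0" --pt "0.147 -0.029 0" --pt "0.146 -0.033 0" --pt "0.145 -0.037 0" --pt "0.144 -0.041 0" --pt "0.14 -0.045 0" --pt "0.08 -0.03 0" --spin '[0.019,0.019,0.019,0.019,0.018,0.018,0.018,0.018]'

```text
time: 7.25
tool_pos: [475.2, 260.0, 219.5]
tcp_rot: [-3.14, 0.001, 1.339]
contact_force: [-0.5, 0.6, -1.4]
grip_width: 19.7
finger_force: 30.0
```

```bash
python3 - <<'E'
from h import *
from plant import monitor
s=monitor.get_obs();p=s["tool_pos"];print(p,s["contact_force"],s["finger_force"],np.degrees(s["tcp_rot"]))
plan(p,np.degrees(s["tcp_rot"][2]),(474.5,284.2,p[2]),76.6,4)
E
```

```text
[475.16364902 259.97204162 219.53368462] [-0.47881567  0.58590126 -1.44710721] 29.982222318649292 [-1.79935912e+02  3.72997893e-02  7.66959141e+01]
[0.0293, -0.0078, 0.0] 0.0003
[0.0293, -0.0078, 0.0] 0.0003
[0.0293, -0.0078, 0.0] 0.0003
[0.0293, -0.0078, 0.0] 0.0003
```

Emit:
servo_tool --pt "0.029 -0.008 0.03" --pt "0.029 -0.008 0.04" --pt "0.029 -0.008 0.04" --pt "0.029 -0.008 0.03" --pt "0 0 0" --pt "0 0 0" --pt "0 0 0" --pt "0 0 0" --spin '[0,0,0,0,0,0,0,0]'

```text
time: 8.25
tool_pos: [475.2, 282.7, 192.6]
tcp_rot: [3.141, -0.0, 1.338]
contact_force: [-0.4, 0.3, -1.9]
grip_width: 19.9
finger_force: 30.0
```

```bash
python3 - <<'E'
from h import *
from plant import monitor,optics
c=optics.capture("top");d=optics.capture("scene");s=monitor.get_obs();print(s["tool_pos"],np.degrees(s["tcp_rot"]))
np.savez("top1",**c);np.savez("scene1",**d);P=s["tool_pos"]
for C in(Cam(c),Cam(d)):print("foot px",C.proj(P-[0,0,96.5]).round(1),"shank top",C.proj(P-[0,0,2.5]).round(1))
cv2.imwrite("pics/f.png",np.hstack([cv2.resize(c["frame"][170:270,150:250],(400,400),interpolation=2),cv2.resize(d["frame"][210:310,190:290],(400,400),interpolation=2)]))
E
```

```text
[475.0945175  282.75657074 192.43025332] [ 1.79985854e+02 -1.51487366e-03  7.66792391e+01]
foot px [184.4 223.5] shank top [172.8 218.5]
foot px [234.8 271.2] shank top [228.8 251.9]
```

View pics/f.png

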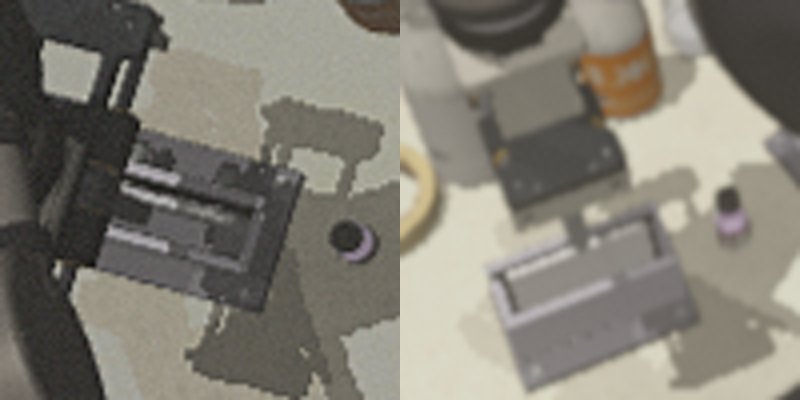

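```bash
python3 - <<'E'
from h import *
C=Cam(np.load("scene1.npz"));P=np.array([475.1,282.75,192.4])
g=cv2.cvtColor(C.f,6)[258:278,226:244];print("\n".join(str(258+i)+": "+" ".join(f"{v:3d}" for v in r) for i,r in enumerate(g)))
yaw=np.radians(-13.4);ux=np.array([np.cos(yaw),np.sin(yaw),0]);uy=np.array([-ux[1],ux[0],0])
F=P-[0,0,96.5]
for z,a,b in((0,4,4.5),(12,7,7.5)):
    print(z,[C.proj(F+sx*a*ux+sy*b*uy+[0,0,z]).round(1).tolist() for sx in(-1,1) for sy in(-1,1)])
E
```

```text
258:  74  75  78  83  87  97 105 108 114 117 120 119 120 120 120 119 120 123
259:  78  86  98 105 108 115 118 119 120 121 120 119 120 124 123 124 129 137
260:  96 107 114 117 118 120 120 121 120 120 123 127 136 142 139 138 143 148
261: 115 118 120 122 121 121 121 120 121 127 144 160 173 165 153 150 151 151
262: 120 121 120 121 121 120 120 119 119 137 170 190 197 180 165 160 154 150
263: 120 121 122 123 120 117 115 112 111 138 180 198 200 192 186 179 157 142
264: 125 129 139 142 127 112 107 104 102 124 170 190 192 190 189 176 148 131
265: 144 157 170 171 149 119 104 101 100 114 151 171 172 164 157 145 128 118
266: 175 183 189 188 167 129 105 101 100 106 126 141 140 131 126 118 111 111
267: 190 193 194 193 178 142 109 103 101 102 109 119 119 111 108 107 115 133
268: 194 194 193 190 183 153 118 103 102 102 104 114 121 110 106 118 138 157
269: 189 189 191 186 180 156 121 104 102 102 108 136 159 144 128 135 148 156
270: 185 185 186 180 167 142 117 104 103 102 116 161 186 166 142 139 140 141
271: 179 178 170 159 149 137 137 124 112 105 120 157 174 158 140 136 136 136
272: 158 154 148 152 169 176 175 157 129 116 126 141 146 140 135 135 136 136
273: 140 147 168 182 195 192 181 162 139 127 133 136 136 136 135 135 135 136
274: 174 180 190 188 185 172 155 144 139 135 137 137 138 137 136 135 135 136
275: 192 183 178 163 151 145 139 137 137 136 136 137 138 138 137 136 135 135
276: 172 155 148 141 136 137 138 138 139 138 138 137 138 139 138 137 137 135
277: 145 138 138 138 138 138 138 138 139 139 138 138 137 138 137 137 136 136
0 [[236.7, 271.7], [233.7, 272.9], [235.9, 269.5], [232.8, 270.7]]
12 [[237.4, 269.8], [232.2, 271.8], [235.9, 266.0], [230.7, 268.0]]
```

Emit:
servo_tool --pt "0 -0.005 0.05" --pt "0 0 0.05" --pt "0 0 0.04" --pt "0 0 0.03" --pt "0 0 0.025" --pt "0 0 0.015" --pt "0 0 0" --pt "0 0 0" --spin '[0,0,0,0,0,0,0,0]'

```text
time: 9.35
tool_pos: [474.2, 283.1, 150.5]
tcp_rot: [3.141, -0.0, 1.338]
contact_force: [-0.0, -0.2, -0.9]
grip_width: 19.8
finger_force: 30.0
```

```bash
python3 - <<'E'
from h import *
from plant import monitor,optics
d=optics.capture("scene");s=monitor.get_obs();print(s["tool_pos"],s["contact_force"],s["moment"])
c=optics.capture("top")
cv2.imwrite("pics/g.png",np.hstack([cv2.resize(c["frame"][190:260,155:225],(400,400),interpolation=2),cv2.resize(d["frame"][230:300,200:270],(400,400),interpolation=2)]))
E
```

```text
[474.23845063 283.11363814 150.55553622] [ 0.49011388  0.16607158 -0.35698054] [-0.0142186  -0.07645034  0.00056614]
```

View pics/g.png

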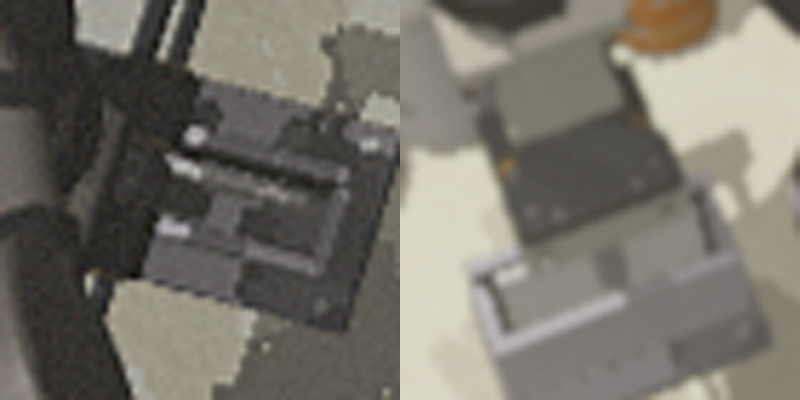

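Emit:
servo_tool --pt "0 0 0.02" --pt "0 0 0.025" --pt "0 0 0.03" --pt "0 0 0.03" --pt "0 0 0.03" --pt "0 0 0.03" --pt "0 0 0.025" --pt "0 0 0" --spin '[0,0,0,0,0,0,0,0]'

```text
time: 10.45
tool_pos: [473.8, 282.9, 111.8]
tcp_rot: [-3.141, 0.001, 1.338]
contact_force: [0.1, 0.7, -1.0]
grip_width: 19.6
finger_force: 30.0
```

Emit:
servo_tool --pt "0 0 0.01" --pt "0 0 0.005" --pt "0 0 0" --pt "0 0.005 0" --pt "0 0.005 0" --pt "0 0.005 0" --pt "0 0 0" --pt "0 0 0" --spin '[0,0,0,0,0,0,0,0]'

```text
time: 11.45
tool_pos: [477.0, 282.4, 109.3]
tcp_rot: [3.142, 0.0, 1.338]
contact_force: [-0.4, -0.2, -1.0]
grip_width: 20.0
finger_force: 30.0
```

Emit:
servo_tool --pt "0 0.005 0" --pt "0 0.005 0" --pt "0 0 0" --pt "0 0 0" --pt "0 0 0" --pt "0 0 0" --pt "0 0 0" --pt "0 0 0" --spin '[0,0,0,0,0,0,0,0]'

```text
time: 12.45
tool_pos: [478.8, 281.9, 109.2]
tcp_rot: [-3.141, 0.0, 1.338]
contact_force: [-4.8, 1.0, 1.1]
grip_width: 19.9
finger_force: 30.0
```

Emit:
servo_tool --pt "0 0.005 0" --pt "0 0.005 0" --pt "0 0 0" --pt "0 0 0" --pt "0 0 0" --pt "0 0 0" --pt "0 0 0" --pt "0 0 0" --spin '[0,0,0,0,0,0,0,0]'

```text
time: 13.45
tool_pos: [480.6, 281.5, 109.2]
tcp_rot: [-3.141, 0.0, 1.338]
contact_force: [-5.0, 1.1, 1.0]
grip_width: 20.0
finger_force: 30.0
```

Emit:
servo_tool --pt "0 0.005 0" --pt "0 0.005 0" --pt "0 0 0" --pt "0 0 0" --pt "0 0 0" --pt "0 0 0" --pt "0 0 0" --pt "0 0 0" --spin '[0,0,0,0,0,0,0,0]'

```text
time: 14.45
tool_pos: [482.2, 281.1, 109.2]
tcp_rot: [-3.14, 0.0, 1.338]
contact_force: [-7.0, 1.9, 1.6]
grip_width: 19.7
finger_force: 30.0
```

Emit:
servo_tool --pt "0 0.005 0" --pt "0 0.005 0" --pt "0 0 0" --pt "0 0 0" --pt "0 0 0" --pt "0 0 0" --pt "0 0 0" --pt "0 0 0" --spin '[0,0,0,0,0,0,0,0]'

```text
time: 15.45
tool_pos: [483.7, 280.7, 109.2]
tcp_rot: [-3.14, 0.0, 1.338]
contact_force: [-9.4, 1.9, 3.1]
grip_width: 20.0
finger_force: 30.0
```

Emit:
servo_tool --pt "0 0.005 0" --pt "0 0 0" --pt "0 0 0" --pt "0 0 0" --pt "0 0 0" --pt "0 0 0" --pt "0 0 0" --pt "0 0 0" --spin '[0,0,0,0,0,0,0,0]'

```text
time: 16.45
tool_pos: [483.9, 280.7, 109.2]
tcp_rot: [-3.138, 0.001, 1.338]
contact_force: [-10.7, 2.8, 5.7]
grip_width: 19.3
finger_force: 30.0
```

Emit:
servo_tool --pt "0 0.004 0" --pt "0 0 0" --pt "0 0 0" --pt "0 0 0" --pt "0 0 0" --pt "0 0 0" --pt "0 0 0" --pt "0 0 0" --spin '[0,0,0,0,0,0,0,0]'

```text
time: 17.45
tool_pos: [484.0, 280.7, 109.2]
tcp_rot: [-3.137, 0.001, 1.338]
contact_force: [-12.7, 3.9, 7.3]
grip_width: 19.8
finger_force: 30.0
```

```bash
python3 - <<'E'
from h import *
from plant import monitor,optics
c=optics.capture("top");d=optics.capture("scene");s=monitor.get_obs();print(s["tool_pos"],s["contact_force"],s["moment"],s["dq"].round(3))
cv2.imwrite("pics/i.png",np.hstack([cv2.resize(c["frame"][190:260,155:225],(400,400),interpolation=2),cv2.resize(d["frame"][230:300,200:270],(400,400),interpolation=2)]))
# plate vs back wall profile, top view, visible right part
T=Cam(c);yaw=np.radians(-13.4);ux=np.array([np.cos(yaw),np.sin(yaw),0]);uy=np.array([-ux[1],ux[0],0]);o=np.array([485.36,277.85,79])
for C in(Cam(np.load("top0.npz")),T):
    g=cv2.cvtColor(C.f,6);print(*[f"{x:.0f}:{np.mean([cv2.remap(g,*[np.array([[k]],np.float32) for k in C.proj(o+x*ux+y*uy)],1)[0,0] for y in np.linspace(-45,-20,20)]):.0f}" for x in np.arange(-6,26)])
E
```

```text
[483.99534842 280.67131846 109.2302533 ] [-12.36067258   3.65116948   6.44769508] [ 0.83744101  2.52903813 -0.03365932] [ 0.    -0.001  0.001  0.001 -0.     0.   ]
-6:102 -5:96 -4:86 -3:82 -2:90 -1:106 0:129 1:150 2:160 3:156 4:145 5:125 6:99 7:78 8:64 9:53 10:50 11:60 12:79 13:103 14:130 15:152 16:162 17:161 18:155 19:147 20:133 21:113 22:100 23:99 24:104 25:106
-6:60 -5:61 -4:61 -3:62 -2:61 -1:61 0:61 1:63 2:66 3:72 4:82 5:93 6:106 7:118 8:121 9:114 10:100 11:82 12:66 13:64 14:74 15:84 16:88 17:88 18:86 19:84 20:81 21:76 22:72 23:70 24:71 25:71
```

View pics/i.png

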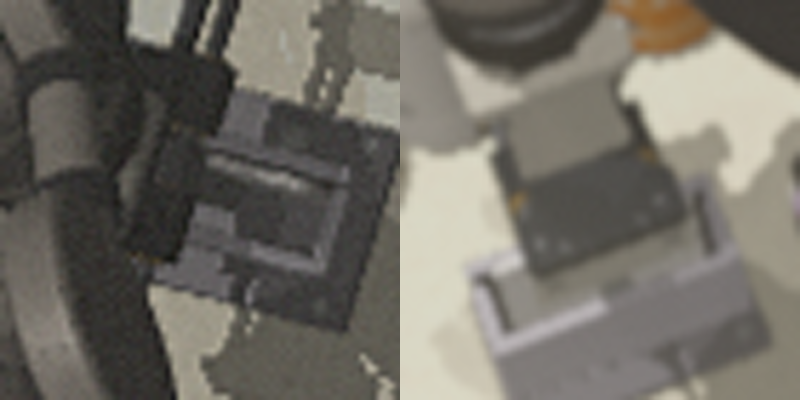

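```bash
python3 -c "
from plant import workorder
print(workorder.close_job())"
```

```text
the job is handed in; nothing more can be done
None
```

I handed the job in at about 17.5 s with the bar gripped upright in the wide-gap stand and the plate pressed to its stop: about 13 N of push, about 5.5 mm of plate travel seen in the top camera (6 mm is flush, 4.5 mm needed). The verdict was not returned.

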